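Close a filter cassette in the bench press with its lever-headed screw

ROBOT

A 7-joint arm with a two-finger parallel gripper is mounted at the origin on a cart in front of the work surface, level with it; the furniture and walls round the work are solid. World frame = base frame: x ahead of the robot, y to its left, z up, the work surface at z = 0. Lengths are in m, angles in rad, forces in N, time in s.
With the tool pointing down it reaches from about 0.4 to 0.9 m from the base axis. Payload 5.6 kg.
Tool frame: the origin (TCP) lies on the centre line of the jaws, within the pads' length; the fingertips stand 25 mm ahead of it and the grasp point (between the pads) lies 6 mm ahead of it; z points along the fingers, y is the line along which they close (so a half turn about z gives the same grasp; the last joint's range is limited). The gripper opens to 92 mm and grips with 3 to 60 N. Pads are 20 mm wide; open, the fingers measure 128 mm over their backs; the gripper's body (75 mm by 189 mm) begins 69 mm behind the grasp point.
Start: joints at [-1.383, 0.468, -0.012, 1.603, 0.006, 1.071, -0.056], TCP at [0.149, 0.633, 0.24] pointing down, gripper open.
Joint ranges: [-2.53, 2.53], [-0.31, 2.02], [-1.57, 1.55], [0.28, 2.44], [-1.29, 4.43], [0.15, 1.84], [-2.92, 2.92]. Speed limits (rad/s): [2.57, 2.57, 3.14, 3.14, 3.14, 3.14, 3.14].

INTERFACE

Orientations are given as a 3x3 rotation matrix whose columns are the frame's x, y, z axes.
In Python, from workcell import arm gives the robot as it stands.
- The arm moves only by the tool jog_arm, never from a script. Its arguments are lists of equal length, an entry for each row: "slide": the shift along the world's x, y, z in mm, a list of three; "spin": the turn about the world's z in degrees. A call has 1 to 12 rows; each row shifts and turns the commanded pose from where the row before left it; what a row does not reach is not made up. A row lasts 1/8 s, in which the tool goes at most 62.5 mm and 10.7 degrees, less where a joint would pass 70% of its speed; a pose out of reach is approached as far as the arm can. A call with a gripper value outside its range is refused whole. "claw" is the closure, from 0 (fully open) to 1 (shut), set as the call begins (left out, the last holds). The fingers move at their own pace and stop on an object; the grip force is fixed at half the most. Time passes only in rows, so rows that do not move let the fingers close. It gives the time, the measured TCP pose, the force, the opening and the grip force at its end, in the units of the state.
- arm.sense(): the state, without advancing time (a new reading comes with each control period).
- arm.read_camera(name): name is "scene" or "top" or "wrist"; returns the picture (420x560x3 uint8, red, green, blue); there is no depth.
- arm.calibration(name): a dict with "K" (3x3 intrinsics, pixels), "k1" (the pictures are not rectified: a ray, as slopes to the right and down, at radius r is drawn at 1 + k1 r^2 times it, then the intrinsics apply), "R" (3x3) and "t" (3): a world point X has camera coordinates R X + t. Camera axes: x right, y down, z forward; pixel columns grow to the right and rows downward; lengths in m; the calibration is good to about 2 mm. A picture is of the moment at which its call begins: read the wrist's pose just before it. calibration takes no time and is no camera call; for the wrist camera it gives the pose at the moment of the call.
- arm.job_done(): hands the job in; it is judged then, once.
The state is a dict: "t": time; "qpos": joint angles; "joint_velocities": joint speeds; "joint_efforts": joint torques, N m; "ee_pos": TCP position; "tcp_rot": TCP orientation; "ft_force": force on the tool from outside, world axes, zero at the start; "torque": the same for the moment, N m; "finger_gap": opening from 0.0 (shut) to 1.0 (fully open); "grip_force": force on a finger pad.
Only numpy, scipy, OpenCV 4.12 (cv2) and the standard library are available. Lean on these libraries where they do the work, as an engineer would, in place of code of your own. Each camera call takes 0.05 s, during which the arm holds its last target. There are 200 camera calls.

TASK

Press the air-sampling cassette shut in the bench press: swing the press arm round to its stop so that its foot stands over the cassette, screw the lever-headed spindle down clockwise until it is just snug on the cassette (finger-tight, about 0.35 N m, not hard), then fold the lever fully down so that its cam gives the last squeeze. Keep the lever upright until the spindle is snug, do not crush the cassette, and leave everything else on the bench where it is.

Things in the scene. Friction and masses are not known exactly. Their poses are not given: they have to be found in the camera images.
- press: Cassette press, bolted down: base plate 150 x 104 x 14 mm. Origin: centre of its underside; x from seat to post, z up. Seat axis at x = -30 mm, post axis at x = +55 mm (y = 0). The flat arm (30 mm wide, 14 thick) pivots about the post, underside 84 to 91 mm up (set by hand), and carries the screw spindle 85 mm from the post axis. Its pivot cap, 30 mm above its underside, is lower than the lever.
- seat_centre (a point): Centre of the floor of the press's round sprung seat (42 mm inside, rim 4 mm high), 26 mm above the press's origin. The seat yields 1 mm for every 40 N.
- cassette: Round white filter cassette standing loose in the seat: 40 mm across, domed shoulder, nozzle plug on top, 38 mm high. Origin: centre of its underside. The foot under the arm, an open horseshoe of round bar, straddles the plug and bears on the shoulder; the gap to close is some 7 to 15 mm and is not known better. Well shut: 46 to 100 N at the end, best 70; above 110 N it is crushed.
- swing (a joint): Angle of the press arm about the vertical post (rad): 0 = against its stop pin, over the cassette; grows counter-clockwise seen from above as the arm swings away (to 1.45). Friction 0.15 N m: it stays where it is left. The stop takes the turning effort of tightening.
- lever_grip (a point): Middle of the spindle's flip lever, 40 mm from its hinge pin. z along the lever to its free end, x the way it folds, y along the pin. Grey rubber-clad bar, 10 mm thick (x), 24 wide (y), 18 to 64 mm from the pin. Upright at the start, free end about 0.20 m above the bench; pinch it from above to turn the spindle or lead the arm. Rubber twists 1 rad per 3 N m. Spindle backs off 0.6 rad at most.
- lever_pin (a point): Lever's hinge pin, on the spindle axis; turns and sinks with it; x, y as lever_grip's when upright, z up. Right-hand screw: clockwise from above lowers it 30 mm a turn. Running torque 0.05 N m; once the foot touches, it rises about 0.7 N m per rad. Snug = 0.35 N m (0.27 to 0.42): looser leaves the cassette unsealed, tighter crushes it when the lever shuts. It holds when let go.
- lever (a joint): Angle of the flip lever (rad): 0 = upright, in line with the spindle; 1.52 = folded fully down, level, towards +x of lever_pin. Its spiral cam drives the foot 2.5 mm further down as it folds, evenly with the angle: friction included it takes 0.2 N m free and after a snug screw up to 0.35 N m (about 7 N near its free end), rising to the end. It stays where it is left.
- spare_cassette: Another 40 mm round cassette, 38 mm high, clear with a band, standing on the bench; bystander. Origin at the centre of its underside.
- filter_dish: Round clear filter dish, 59 mm across and 13 mm high, on the bench; bystander. Origin at the centre of its underside.
- pipe_tee: White barbed hose tee, 37 x 60 x 14 mm, lying on the bench; bystander. Origin at the centre of its underside.

How it is judged:
On the way, in this order (a step that is already met when the one before it is completed fails the run):
1. the press arm is swung against its stop, the foot over the cassette, the lever upright (value of joint swing below 0.04 rad and horizontal distance between cassette and seat_centre below 0.005 m and value of joint lever below 0.3 rad), for 0.2 s.
2. with the lever still upright the spindle is screwed down until the cassette is pressed on its seat (more than 10 N) (all of step 1 and contact force between cassette and press above 10 N), for 0.2 s.
At the end, for the whole second after the job is handed in: The arm stands against its stop (within 0.04 rad), the lever is folded fully down (past 1.42 of 1.52 rad), and the cassette stands upright in its seat (within 5 mm of the centre, tilt under 0.1 rad), pressed on it with 46 to 100 N (value of joint swing below 0.04 rad and horizontal distance between cassette and seat_centre below 0.005 m and value of joint lever above 1.42 rad and contact force between cassette and press between 46 and 100 N and angle between cassette's own z axis and vertical below 0.1 rad); the robot touches nothing.
It fails at once if the cassette is crushed (pressed on its seat with more than 110 N) (contact force between cassette and press above 110 N).
It fails at once if the spare cassette is shoved away (distance of spare_cassette from where it was at the start of the episode above 0.03 m).
It fails at once if the filter dish is shoved away (distance of filter_dish from where it was at the start of the episode above 0.03 m).
It fails at once if the pipe tee is shoved away (distance of pipe_tee from where it was at the start of the episode above 0.03 m).
It also fails if it takes over 72 s, if anything falls off the work surface, if the arm or the gripper's body presses on something with over 40 N, if the wrist force passes 120 N, or if a joint passes its speed limit or range.

## Working session

There is one attempt and no reset: what is moved stays moved. The work goes in short steps, Python scripts to look and compute and a tool call to move; the robot and the scene stay as the last step left them, time stands still between calls to the robot, and variables do not carry over. Pictures are saved under pics/ and viewed, at most 10 in all, crops included, and the job is handed in when it is done.

Besides the shell and the picture viewer there is one more tool, called by a JSON object that holds its "method" and its "body". jog_arm: Moves the arm, as the interface text tells. Its arguments: {"type":"object","properties":{"slide":{"type":"array","items":{"type":"array","items":{"type":"number"}}},"spin":{"type":"array","items":{"type":"number"}},"claw":{"type":"number"}},"required":["slide","spin"]}

```bash
mkdir -p pics; ls
cat > h.py <<'E'
from workcell import arm
import numpy as np, cv2
def ray(cal,uv):
    K=np.array(cal["K"]);R=np.array(cal["R"]);t=np.array(cal["t"])
    d=np.array([cal["k1"],0,0,0,0.])[[0,1,2,3]]
    p=cv2.undistortPoints(np.array([[uv]],float),K,d)[0,0]
    return -R.T@t, R.T@np.array([p[0],p[1],1.])
def plane(cal,uv,z):
    o,d=ray(cal,uv); return o+d*(z-o[2])/d[2]
def tri(c1,u1,c2,u2):
    o1,d1=ray(c1,u1);o2,d2=ray(c2,u2)
    s=np.linalg.lstsq(np.c_[d1,-d2],o2-o1,rcond=None)[0]
    a=o1+d1*s[0];b=o2+d2*s[1]; return (a+b)/2,np.linalg.norm(a-b)
def proj(cal,X):
    K=np.array(cal["K"]);R=np.array(cal["R"]);t=np.array(cal["t"])
    return cv2.projectPoints(np.array([X],float),cv2.Rodrigues(R)[0],t,K,np.array([cal["k1"],0,0,0.]))[0][0,0]
E
python3 - <<'E'
from h import *
s=arm.sense();print(s)
for n in("scene","top","wrist"):
    c=arm.calibration(n);im=arm.read_camera(n);cv2.imwrite(f"pics/{n}0.png",im[:,:,::-1]);R=np.array(c["R"]);print(n,c["K"][0],c["k1"],-R.T@np.array(c["t"]),R[2])
E
```

```text
pics
{'t': 0.0, 'qpos': array([-1.38301193,  0.46837495, -0.01160598,  1.60358767,  0.00601987,
        1.07139578, -0.0562685 ]), 'joint_velocities': array([ 1.65968398e-04, -6.99822153e-05, -3.46929256e-04,  1.83582687e-03,
        2.21220512e-03, -3.15160497e-04, -1.48827041e-03]), 'joint_efforts': array([ 4.90229959e-04, -5.20586586e+01, -1.26553222e-02, -2.43742830e+01,
       -5.67403890e-02,  1.71570573e-02,  1.55388179e-04]), 'ee_pos': array([0.14863042, 0.6322425 , 0.23865664]), 'tcp_rot': array([[-9.73482643e-01,  2.28760740e-01, -2.60837799e-04],
       [ 2.28760847e-01,  9.73481147e-01, -1.71181084e-03],
       [-1.37674434e-04, -1.72608761e-03, -9.99998501e-01]]), 'ft_force': array([0.1057783 , 0.44368262, 0.25615919]), 'torque': array([ 0.01495975,  0.01668176, -0.03678866]), 'grip_force': 0.0, 'finger_gap': 0.9981395366313752}
scene [462.32772374   0.         283.71987597] -0.047881339025220224 [0.12015045 0.42311305 0.7046885 ] [ 0.4761878  -0.57713793 -0.66344328]
top [387.38371988   0.         280.1290996 ] 0.024426528503470896 [ 0.45275843 -0.09606021  0.99347338] [ 0.11218391  0.02641031 -0.99333643]
wrist [367.34775207   0.         281.95510268] -0.08319210666892304 [0.07506656 0.65031966 0.38404331] [ 0.2642469  -0.06352954 -0.96236042]
```

View pics/scene0.png

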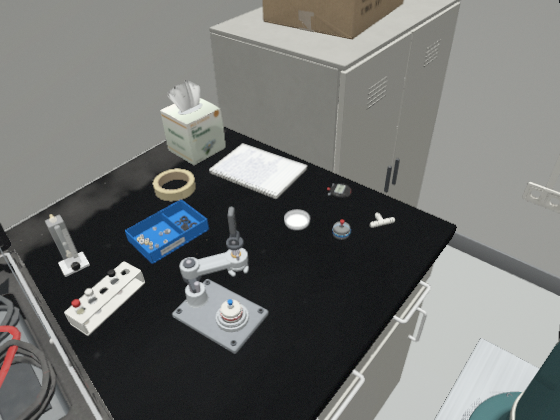

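View pics/top0.png

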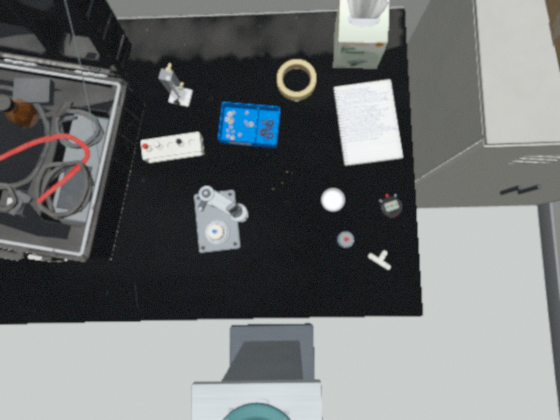

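The scene view shows the press at about (220,313): cassette at (231,310), post at (193,275), and the arm swung away with the upright lever near (233,222). In the top view the post is at (207,193), the cassette at (215,231) and the lever end at about (238,212). Next I'll enlarge both.

Run:
```python
from h import *
a=cv2.imread("pics/scene0.png")[195:350,165:275];b=cv2.imread("pics/top0.png")[180:260,185:255]
a=cv2.resize(a,None,fx=3.8,fy=3.8,interpolation=cv2.INTER_CUBIC);b=cv2.resize(b,None,fx=5,fy=5,interpolation=cv2.INTER_CUBIC)
o=np.zeros((600,790,3),np.uint8);o[:a.shape[0],:a.shape[1]]=a;o[:b.shape[0],430:430+b.shape[1]]=b
cv2.imwrite("pics/c0.png",o)
cs,ct=arm.calibration("scene"),arm.calibration("top")
print(np.round(ct["R"],2))
for n,u,v in(("post",(193,264),(206,191)),("cass top",(230,302),(215,231)),("lever top",(232,208),(238,212))):print(n,tri(cs,u,ct,v))
for n,v,z in(("dish",(333,200),.01),("spare",(346,240),.03),("tee",(380,260),.01)):print(n,plane(ct,v,z))
```

```text
[[-0.02 -1.   -0.03]
 [-0.99  0.02 -0.11]
 [ 0.11  0.03 -0.99]]
post (array([0.60697408, 0.09567702, 0.10841928]), np.float64(0.009287220746041566))
cass top (array([0.52167012, 0.08861421, 0.05915643]), np.float64(0.0028485892743140982))
lever top (array([0.55461774, 0.01677854, 0.2093892 ]), np.float64(0.018338426101891823))
dish [ 0.5963143  -0.20576645  0.01      ]
spare [ 0.49276221 -0.2318309   0.03      ]
tee [ 0.44186724 -0.3170057   0.01      ]
```

View pics/c0.png

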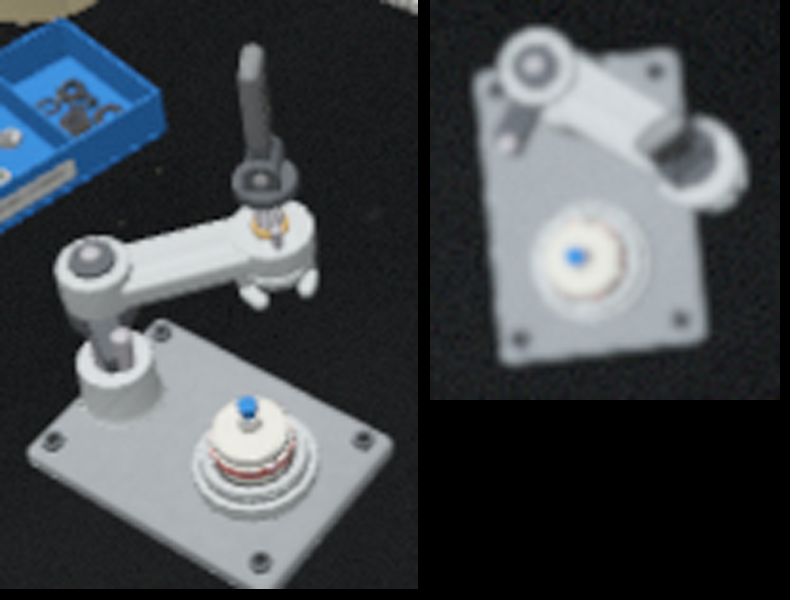

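The crop shows the arm swung out about 1 rad. The lever's free end is at scene (231,208) and top about (231,208), with the pin at scene (233,242). The plug is at scene (230,302) and top (214,231), and the base plate corners are clear.

Run:
```python
from h import *
cs,ct=arm.calibration("scene"),arm.calibration("top")
T=lambda x,y:((x-430)/5+185,y/5+180)
S=lambda x,y:(x/3.8+165,y/3.8+195)
for n,s,t in(("postcap",(92,256),(537,65)),("plug",(247,406),(576,257)),("levertop",(252,50),(657,140)),("armend rim",(275,222),(697,163))):
    X,e=tri(cs,S(*s),ct,T(*t));print(n,X.round(4),e.round(4))
P=np.array([plane(ct,T(*p),.014)[:2] for p in((475,72),(680,48),(707,340),(503,362))])
Q=np.array([plane(cs,S(*p),.014)[:2] for p in((28,452),(163,322),(394,442),(265,590))])
for A in(P,Q):
  print(A.round(4).tolist(),A.mean(0),[np.linalg.norm(A[i]-A[i-1]).round(4) for i in range(4)])
A=P;c=A.mean(0);ex=(A[0]+A[1]-A[2]-A[3]);ex/=np.linalg.norm(ex);print("ex",ex,"seat",c-.03*ex,"post",c+.055*ex)
for p in((500,35),(537,65)):print(plane(ct,T(*p),.118))
```

```text
postcap [0.6057 0.0973 0.1135] 0.0018
plug [0.5204 0.0899 0.0619] 0.0024
levertop [0.5566 0.0265 0.2156] 0.0033
armend rim [0.559  0.0244 0.1061] 0.0013
[[0.6194, 0.1506], [0.6292, 0.0447], [0.4793, 0.0322], [0.4705, 0.1358]] [0.5496176  0.09081921] [np.float64(0.1496), np.float64(0.1063), np.float64(0.1504), np.float64(0.1039)]
[[0.6163, 0.1521], [0.6241, 0.0525], [0.4795, 0.0379], [0.4724, 0.1373]] [0.54809059 0.09494412] [np.float64(0.1447), np.float64(0.0999), np.float64(0.1453), np.float64(0.0996)]
ex [0.99587855 0.09069685] seat [0.51974124 0.0880983 ] post [0.60439092 0.09580753]
[0.61871186 0.11285766 0.118     ]
[0.60426951 0.09574876 0.118     ]
```

{"method": "jog_arm", "body": {"slide": [[0,0,40],[0,0,30],[40,-60,0],[40,-60,0],[40,-60,0],[40,-60,0],[40,-60,0],[40,-60,0],[40,-60,0],[40,-60,0],[40,-60,0],[40,-60,0]], "spin": [0,0,0,0,0,0,0,0,0,0,0,0]}}

```text
t: 1.65
ee_pos: [0.4961, 0.111, 0.3097]
tcp_rot: [[-0.974, 0.229, 0.0], [0.229, 0.974, 0.001], [-0.0, 0.001, -1.0]]
ft_force: [0.7, 0.3, 0.7]
finger_gap: 1.007
grip_force: 0.0
```

Run:
```python
from h import *
s=arm.sense();print(s["t"],s["ee_pos"],s["qpos"].round(2),s["tcp_rot"][:,0])
c=arm.calibration("wrist");im=arm.read_camera("wrist")
for p in((.5565,.0255,.2),(.5565,.0255,.137)):print(proj(c,p))
cv2.imwrite("pics/w1.png",im[:,:,::-1])
```

```text
1.65 [0.49613107 0.11097158 0.30973725] [-0.64  0.15  0.39  1.88 -0.06  1.12  1.12] [-9.73523420e-01  2.28587111e-01 -2.89704048e-04]
[193.40431574 303.92781903]
[208.40237715 268.9854849 ]
```

View pics/w1.png

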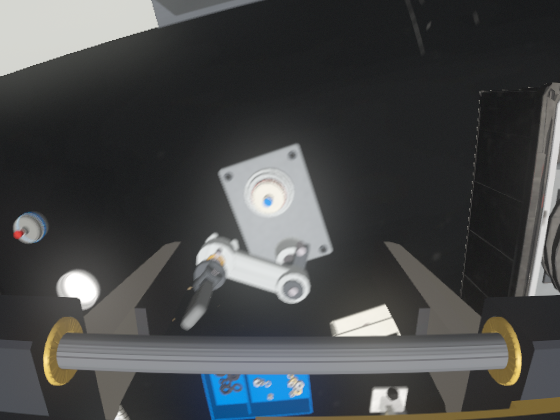

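The wrist view shows the lever from pin (208,270) to free end (190,322), with the post cap at (292,288) and the plug at (268,201). I'll put the camera right above the lever and look at its end face for the orientation.

{"method": "jog_arm", "body": {"slide": [[45,-35,0],[45,-35,0],[40,-30,0],[0,0,0]], "spin": [0,0,0,0]}}

```text
t: 2.2
ee_pos: [0.6267, 0.0095, 0.3084]
tcp_rot: [[-0.972, 0.234, -0.001], [0.234, 0.972, -0.003], [0.0, -0.003, -1.0]]
ft_force: [-0.3, -0.2, -0.6]
finger_gap: 0.998
grip_force: 0.0
```

Run:
```python
from h import *
s=arm.sense();print(s["t"],s["ee_pos"])
c=arm.calibration("wrist");im=arm.read_camera("wrist")
u=proj(c,(.5565,.0255,.2));print(u)
x,y=int(u[0])-65,int(u[1])-50;x=max(x,0);y=max(y,0);print(x,y)
cv2.imwrite("pics/w2f.png",im[:,:,::-1])
cv2.imwrite("pics/w2.png",cv2.resize(im[y:y+100,x:x+130,::-1],None,fx=6,fy=6,interpolation=cv2.INTER_CUBIC))
import pickle;pickle.dump(c,open("w2.pkl","wb"))
```

```text
2.2 [0.6267382  0.00948635 0.3084202 ]
[280.36941442 106.78112163]
215 56
```

View pics/w2.png

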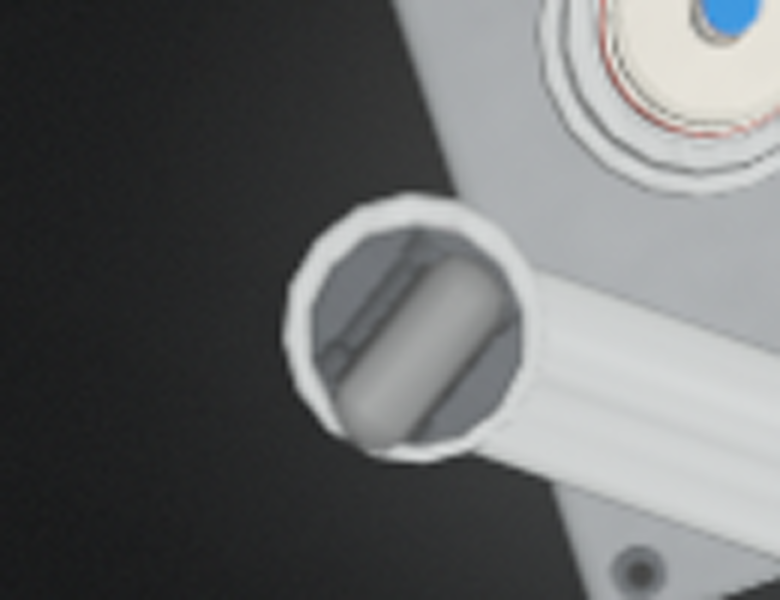

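The crop shows the lever end-on, centred at crop (422,350), which is full-image (285,114). Its wide axis runs from (378,415) to (468,285).

Run:
```python
from h import *
import pickle
c=pickle.load(open("w2.pkl","rb"));cs=arm.calibration("scene")
F=lambda x,y:(215+x/6,56+y/6)
print("tip",tri(c,F(422,350),cs,(231.3,208.2)))
a=plane(c,F(378,415),.201);b=plane(c,F(468,285),.201);d=b-a
print(plane(c,F(422,350),.201),np.linalg.norm(d),"wide axis deg",np.degrees(np.arctan2(d[1],d[0])))
print("ring centre",plane(c,F(412,328),.105))
```

```text
tip (array([0.56074611, 0.02665014, 0.21365655]), np.float64(0.00264173114489736))
[0.56208879 0.027589   0.201     ] 0.017475924754050375 wide axis deg 131.3814637147771
ring centre [0.56181327 0.02667777 0.105     ]
```

Spindle axis is at about (0.561, 0.027) and the lever's thin axis is at 41°. I'll move over it with the tool turned −35.4° and go down.

{"method": "jog_arm", "body": {"slide": [[-20,5,0],[-20,5,0],[-20,5,0],[-5,2.5,-20],[0,0,-30],[0,0,-30],[0,0,-20],[0,0,-15],[0,0,0]], "spin": [-9,-9,-9,-8.4,0,0,0,0,0], "claw": 0.4}}

```text
t: 3.38
ee_pos: [0.5594, 0.0311, 0.1939]
tcp_rot: [[-0.662, 0.75, -0.002], [0.75, 0.662, 0.0], [0.001, -0.001, -1.0]]
ft_force: [1.0, 0.1, -0.5]
finger_gap: 0.593
grip_force: 0.0
```

Run:
```python
from h import *
s=arm.sense();print(s["t"],s["ee_pos"],s["qpos"].round(2),np.degrees(np.arctan2(s["tcp_rot"][1,0],s["tcp_rot"][0,0])),s["ft_force"],s["torque"])
im=arm.read_camera("wrist")
cv2.imwrite("pics/w3.png",im[:,:,::-1])
```

```text
3.375 [0.55936023 0.03112299 0.1939248 ] [-0.54  0.4   0.54  1.9  -0.25  0.92  0.84] 131.43706203155122 [ 0.99620138  0.07517791 -0.50954134] [-0.02734972  0.06564555  0.05706002]
```

View pics/w3.png

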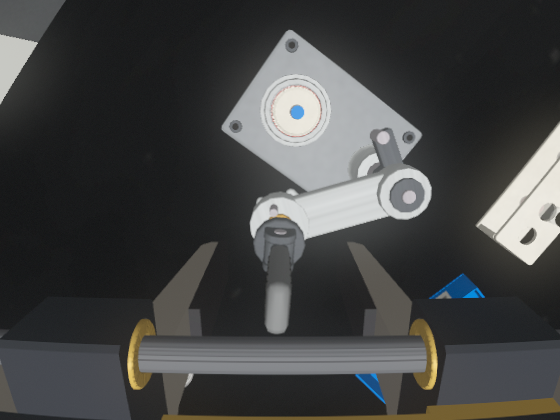

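The fingers straddle the lever, with its tip at (277,325) and the fingertips at columns 217 and 348. I'll shift the few mm left and grip.

{"method": "jog_arm", "body": {"slide": [[2,-4,0],[0,0,0],[0,0,0]], "spin": [0,0,0]}}

```text
t: 3.8
ee_pos: [0.5627, 0.0261, 0.195]
tcp_rot: [[-0.661, 0.751, 0.001], [0.751, 0.661, 0.0], [-0.0, 0.001, -1.0]]
ft_force: [0.2, 0.1, -0.8]
finger_gap: 0.6
grip_force: 0.0
```

{"method": "jog_arm", "body": {"slide": [[0,0,0],[0,0,0],[0,0,0],[0,0,0],[0,0,0]], "spin": [0,0,0,0,0], "claw": 1.0}}

```text
t: 4.42
ee_pos: [0.5621, 0.0257, 0.1946]
tcp_rot: [[-0.661, 0.751, -0.001], [0.751, 0.661, -0.001], [0.0, -0.001, -1.0]]
ft_force: [-0.6, -0.4, 3.2]
finger_gap: 0.106
grip_force: 29.9
```

Run:
```python
from h import *
s=arm.sense();print(s["t"],s["ee_pos"],s["ft_force"],s["torque"],s["grip_force"],s["finger_gap"]*92)
P=np.array([.6050,.0965]);p=s["ee_pos"][:2];v=p-P;a=np.degrees(np.arctan2(v[1],v[0]))%360;print(np.hypot(*v),a)
r=.085;p0=P+r*np.array([np.cos(np.radians(a)),np.sin(np.radians(a))])
q=p0
for k in range(1,8):
    t=np.radians(a-7.5*k);n=P+r*np.array([np.cos(t),np.sin(t)]);print(k,((n-q)*1e3).round(1));q=n
```

```text
4.425 [0.56205779 0.02567726 0.19460708] [-0.6193398  -0.44679598  3.23065967] [-0.26044571  0.32555534 -0.10920819] 29.890530109405518 9.763828105629129
0.08282447683011414 238.7701585511602
1 [-9.1  6.4]
2 [-8.2  7.5]
3 [-7.1  8.5]
4 [-6.   9.4]
5 [-4.7 10.1]
6 [-3.3 10.6]
7 [-1.9 10.9]
```

{"method": "jog_arm", "body": {"slide": [[-9.1,6.4,0],[-8.2,7.5,0],[-7.1,8.5,0],[-6.0,9.4,0],[0,0,0]], "spin": [-7.5,-7.5,-7.5,-7.5,0]}}

```text
t: 5.05
ee_pos: [0.5314, 0.0583, 0.1946]
tcp_rot: [[-0.199, 0.98, -0.001], [0.98, 0.199, -0.0], [0.0, -0.001, -1.0]]
ft_force: [-1.9, -2.1, 1.3]
finger_gap: 0.105
grip_force: 29.9
```

Run:
```python
from h import *
s=arm.sense();print(s["t"],s["ee_pos"],s["ft_force"],s["torque"],np.degrees(np.arctan2(s["tcp_rot"][1,0],s["tcp_rot"][0,0])))
```

```text
5.05 [0.53142364 0.05829895 0.19462031] [-1.94150912 -2.06460228  1.25011589] [-0.2156418   0.58085764 -0.1147862 ] 101.49349104282327
```

{"method": "jog_arm", "body": {"slide": [[-4.7,10.1,0],[-3.3,10.6,0],[-1.9,10.9,0],[0,0,0],[0,0,0]], "spin": [-7.5,-7.5,-7.5,0,0]}}

```text
t: 5.68
ee_pos: [0.522, 0.0893, 0.1946]
tcp_rot: [[0.19, 0.982, -0.001], [0.982, -0.19, 0.0], [0.0, -0.001, -1.0]]
ft_force: [-2.2, -1.6, 2.7]
finger_gap: 0.11
grip_force: 29.9
```

Run:
```python
from h import *
s=arm.sense();print(s["t"],s["ee_pos"],s["ft_force"],s["torque"],s["qpos"].round(2),np.degrees(np.arctan2(s["tcp_rot"][1,0],s["tcp_rot"][0,0])))
```

```text
5.675 [0.52197039 0.08934415 0.19460678] [-2.15092717 -1.5999931   2.6630143 ] [-0.29508149  0.66321689 -0.11842629] [-0.84  0.38  0.75  1.98 -0.33  0.91 -0.11] 79.02277160400054
```

{"method": "jog_arm", "body": {"slide": [[0,1.5,0],[0,1.5,0],[0,0,0]], "spin": [-1,-1,0]}}

```text
t: 6.05
ee_pos: [0.522, 0.0903, 0.1946]
tcp_rot: [[0.228, 0.974, -0.001], [0.974, -0.228, -0.003], [-0.003, 0.0, -1.0]]
ft_force: [-1.9, -6.4, 4.4]
finger_gap: 0.109
grip_force: 30.0
```

Run:
```python
from h import *
s=arm.sense();print(s["t"],s["ee_pos"],s["ft_force"],s["torque"],s["qpos"].round(2),np.degrees(np.arctan2(s["tcp_rot"][1,0],s["tcp_rot"][0,0])))
```

```text
6.05 [0.5220179  0.09026862 0.19458094] [-1.90701869 -6.43781248  4.44339806] [-1.84830473  0.83960203 -0.01613899] [-0.85  0.38  0.76  1.98 -0.33  0.91 -0.15] 76.82854531278157
```

Arm is at its stop. I'll ease the push and screw the first 70° down, which is below the smallest possible gap.

{"method": "jog_arm", "body": {"slide": [[0,-1.5,0],[0,0,-0.8],[0,0,-0.8],[0,0,-0.9],[0,0,-0.8],[0,0,-0.8],[0,0,-0.9],[0,0,-0.8],[0,0,0],[0,0,0]], "spin": [0,-10,-10,-10,-10,-10,-10,-10,0,0]}}

```text
t: 7.3
ee_pos: [0.5216, 0.0904, 0.1887]
tcp_rot: [[0.993, 0.12, -0.002], [0.12, -0.993, -0.001], [-0.002, 0.001, -1.0]]
ft_force: [-4.5, -3.6, 5.1]
finger_gap: 0.106
grip_force: 30.0
```

```bash
cat > st.py <<'E'
from h import *
s=arm.sense();print(s["t"],s["ee_pos"].round(4),"F",s["ft_force"].round(2),"M",s["torque"].round(3),"q7",s["qpos"][6].round(2),"ang",np.degrees(np.arctan2(s["tcp_rot"][1,0],s["tcp_rot"][0,0])).round(2),s["grip_force"].round(1))
E
python3 st.py
```

```text
Traceback (most recent call last):
  File "st.py", line 2, in <module>
    s=arm.sense();print(s["t"],s["ee_pos"].round(4),"F",s["ft_force"].round(2),"M",s["torque"].round(3),"q7",s["qpos"][6].round(2),"ang",np.degrees(np.arctan2(s["tcp_rot"][1,0],s["tcp_rot"][0,0])).round(2),s["grip_force"].round(1))
                                                                                                                                                                                                              ^^^^^^^^^^^^^^^^^^^^^
AttributeError: 'float' object has no attribute 'round'
```

```bash
sed -i 's/,s\["grip_force"\].round(1)//' st.py; python3 st.py
```

```text
7.3 [0.5216 0.0904 0.1887] F [-4.47 -3.61  5.13] M [-0.936  1.184 -0.033] q7 -1.17 ang 6.9
```

{"method": "jog_arm", "body": {"slide": [[-1,-0.5,0],[0,0,-0.4],[0,0,-0.4],[0,0,-0.4],[0,0,0],[0,0,0]], "spin": [0,-5,-5,-5,0,0]}}

```text
t: 8.05
ee_pos: [0.5212, 0.0905, 0.1876]
tcp_rot: [[0.99, -0.14, 0.0], [-0.14, -0.99, -0.0], [0.0, 0.0, -1.0]]
ft_force: [-1.9, -2.3, 3.5]
finger_gap: 0.107
grip_force: 30.0
```

```bash
python3 st.py
```

```text
8.05 [0.5212 0.0905 0.1876] F [-1.91 -2.34  3.48] M [-0.736  0.797  0.032] q7 -1.38 ang -8.03
```

{"method": "jog_arm", "body": {"slide": [[0,0,-0.4],[0,0,-0.4],[0,0,-0.4],[0,0,0],[0,0,0]], "spin": [-5,-5,-5,0,0]}}

```text
t: 8.68
ee_pos: [0.5212, 0.0906, 0.1864]
tcp_rot: [[0.92, -0.391, 0.0], [-0.391, -0.92, 0.0], [0.0, -0.0, -1.0]]
ft_force: [-2.7, -1.3, 2.4]
finger_gap: 0.108
grip_force: 30.0
```

```bash
python3 st.py
```

```text
8.675 [0.5212 0.0906 0.1864] F [-2.66 -1.31  2.41] M [-0.629  0.665  0.054] q7 -1.59 ang -23.02
```

{"method": "jog_arm", "body": {"slide": [[0,0,-0.4],[0,0,-0.4],[0,0,-0.4],[0,0,0],[0,0,0]], "spin": [-5,-5,-5,0,0]}}

```text
t: 9.3
ee_pos: [0.5212, 0.0908, 0.1852]
tcp_rot: [[0.788, -0.616, 0.0], [-0.616, -0.788, 0.0], [0.0, -0.0, -1.0]]
ft_force: [-2.0, -1.2, 1.6]
finger_gap: 0.105
grip_force: 30.0
```

```bash
python3 st.py
```

```text
9.3 [0.5212 0.0908 0.1852] F [-2.05 -1.19  1.63] M [-0.49   0.458  0.03 ] q7 -1.8 ang -38.0
```

{"method": "jog_arm", "body": {"slide": [[0,0,-0.4],[0,0,-0.4],[0,0,-0.4],[0,0,0],[0,0,0]], "spin": [-5,-5,-5,0,0]}}

```text
t: 9.93
ee_pos: [0.5213, 0.0909, 0.184]
tcp_rot: [[0.602, -0.799, 0.0], [-0.799, -0.602, 0.0], [-0.0, -0.001, -1.0]]
ft_force: [-0.6, -1.2, 0.4]
finger_gap: 0.105
grip_force: 30.0
```

```bash
python3 st.py
```

```text
9.925 [0.5213 0.0909 0.184 ] F [-0.56 -1.15  0.38] M [-0.228  0.247  0.056] q7 -2.01 ang -53.0
```

{"method": "jog_arm", "body": {"slide": [[0,0,-0.4],[0,0,-0.4],[0,0,-0.4],[0,0,0],[0,0,0]], "spin": [-5,-5,-5,0,0]}}

```text
t: 10.55
ee_pos: [0.5214, 0.0909, 0.1828]
tcp_rot: [[0.375, -0.927, 0.001], [-0.927, -0.375, 0.001], [-0.0, -0.001, -1.0]]
ft_force: [1.4, 0.5, -1.9]
finger_gap: 0.111
grip_force: 30.0
```

```bash
python3 st.py
```

```text
10.55 [0.5214 0.0909 0.1828] F [ 1.4   0.48 -1.87] M [ 0.025 -0.255 -0.035] q7 -2.22 ang -68.0
```

{"method": "jog_arm", "body": {"slide": [[0,0,-0.4],[0,0,-0.4],[0,0,-0.4],[0,0,0],[0,0,0]], "spin": [-5,-5,-5,0,0]}}

```text
t: 11.18
ee_pos: [0.5215, 0.091, 0.1816]
tcp_rot: [[0.122, -0.993, 0.001], [-0.993, -0.122, 0.001], [-0.0, -0.001, -1.0]]
ft_force: [2.3, 0.7, -2.5]
finger_gap: 0.106
grip_force: 30.0
```

```bash
python3 st.py
```

```text
11.175 [0.5215 0.091  0.1816] F [ 2.25  0.71 -2.49] M [ 0.244 -0.602  0.048] q7 -2.44 ang -83.0
```

Running freely at 160°, with the wrist nearing its range. I'll regrasp half a turn back.

{"method": "jog_arm", "body": {"slide": [[0,0,0],[0,0,0],[0,0,0],[0,0,0],[0,0,0],[0,0,0],[0,0,0],[0,0,0],[0,0,0],[0,0,0],[0,0,0],[0,0,0]], "spin": [0,0,10,10,10,10,10,10,10,10,10,10], "claw": 0.45}}

```text
t: 12.68
ee_pos: [0.5208, 0.0903, 0.1817]
tcp_rot: [[0.955, 0.296, -0.0], [0.296, -0.955, -0.0], [-0.0, -0.0, -1.0]]
ft_force: [0.1, 0.3, -0.3]
finger_gap: 0.549
grip_force: 0.0
```

{"method": "jog_arm", "body": {"slide": [[0,0,0],[0,0,0],[0,0,0],[0,0,0],[0,0,0],[0,0,0],[0,0,0],[0,0,0],[0,0,0],[0,0,0]], "spin": [10,10,10,10,10,10,10,10,0,0]}}

```text
t: 13.92
ee_pos: [0.521, 0.0904, 0.1816]
tcp_rot: [[-0.117, 0.993, -0.0], [0.993, 0.117, -0.0], [-0.0, -0.0, -1.0]]
ft_force: [0.7, -0.2, 0.3]
finger_gap: 0.55
grip_force: 0.0
```

```bash
python3 st.py
python3 - <<'E'
from h import *
a=arm.read_camera("wrist")[180:360,150:410,::-1];b=arm.read_camera("scene")[195:350,165:275,::-1]
o=np.zeros((600,800,3),np.uint8);a=cv2.resize(a,None,fx=1.8,fy=1.8);b=cv2.resize(b,None,fx=3,fy=3)
o[:a.shape[0],:a.shape[1]]=a;o[:b.shape[0],470:]=b;cv2.imwrite("pics/w4.png",o)
E
```

```text
13.925 [0.521  0.0904 0.1816] F [ 0.71 -0.24  0.3 ] M [-0.115  0.044 -0.004] q7 0.16 ang 96.69
```

View pics/w4.png

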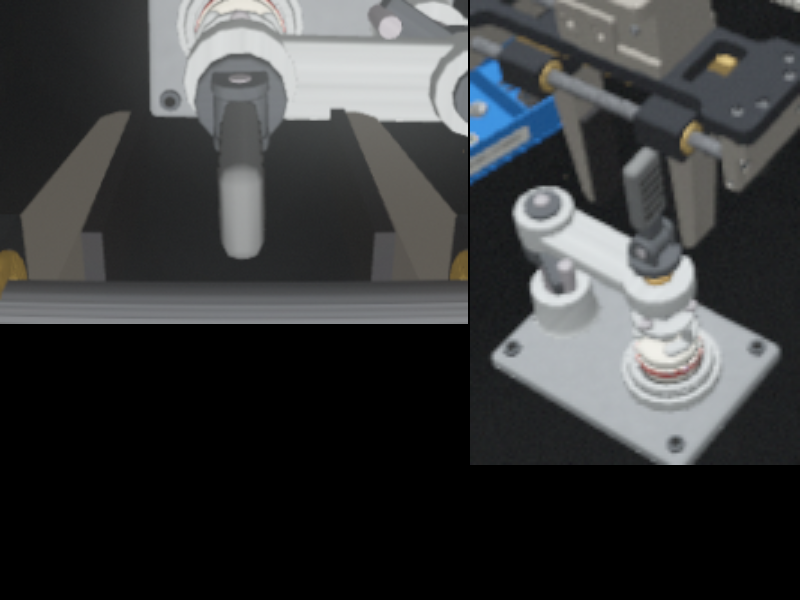

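The arm stands over the cassette with the lever upright between the fingers (crop lever at column 240, fingers at 115 and 365), and the foot is just above the shoulder. Gripping again, then screwing on in small steps.

{"method": "jog_arm", "body": {"slide": [[0,0,0],[0,0,0],[0,0,0],[0,0,0],[0,0,0]], "spin": [0,0,0,0,0], "claw": 1.0}}

```text
t: 14.65
ee_pos: [0.5216, 0.0907, 0.1816]
tcp_rot: [[-0.12, 0.993, 0.001], [0.993, 0.12, -0.0], [-0.0, 0.001, -1.0]]
ft_force: [1.7, -0.2, -1.9]
finger_gap: 0.104
grip_force: 30.0
```

```bash
python3 st.py
```

```text
14.65 [0.5216 0.0907 0.1816] F [ 1.7  -0.22 -1.9 ] M [-0.009 -0.435  0.037] q7 0.17 ang 96.87
```

{"method": "jog_arm", "body": {"slide": [[0,0,-0.4],[0,0,-0.4],[0,0,0],[0,0,0]], "spin": [-5,-5,0,0]}}

```text
t: 15.15
ee_pos: [0.5216, 0.0907, 0.1809]
tcp_rot: [[0.053, 0.999, 0.001], [0.999, -0.053, -0.0], [-0.0, 0.001, -1.0]]
ft_force: [2.5, 0.3, -1.8]
finger_gap: 0.103
grip_force: 30.0
```

```bash
python3 st.py
```

```text
15.15 [0.5216 0.0907 0.1809] F [ 2.54  0.27 -1.77] M [ 0.021 -0.742  0.106] q7 0.02 ang 86.96
```

{"method": "jog_arm", "body": {"slide": [[0,0,-0.4],[0,0,-0.4],[0,0,0],[0,0,0]], "spin": [-5,-5,0,0]}}

```text
t: 15.65
ee_pos: [0.5216, 0.0907, 0.1802]
tcp_rot: [[0.225, 0.974, 0.001], [0.974, -0.225, 0.0], [0.0, 0.001, -1.0]]
ft_force: [2.5, 0.6, -1.4]
finger_gap: 0.107
grip_force: 30.0
```

```bash
cat >> st.py <<'E'
import sys
if len(sys.argv)>1:
    m=[]
    for i in range(int(sys.argv[1])): arm.read_camera("top");m.append(arm.sense()["torque"][2])
    print(np.round(m,3),"mean",np.mean(m).round(3))
E
python3 st.py 5
```

```text
15.65 [0.5216 0.0907 0.1802] F [ 2.5   0.58 -1.43] M [-0.025 -0.898  0.145] q7 -0.14 ang 76.99
[0.168 0.12  0.139 0.17  0.147] mean 0.149
```

{"method": "jog_arm", "body": {"slide": [[0,0,-0.4],[0,0,-0.4],[0,0,0],[0,0,0]], "spin": [-5,-5,0,0]}}

```text
t: 16.4
ee_pos: [0.5216, 0.0907, 0.1795]
tcp_rot: [[0.391, 0.92, 0.001], [0.92, -0.391, 0.0], [0.001, 0.001, -1.0]]
ft_force: [4.6, -0.8, 1.6]
finger_gap: 0.104
grip_force: 30.0
```

```bash
python3 st.py 6
```

```text
16.4 [0.5216 0.0907 0.1795] F [ 4.55 -0.82  1.59] M [-0.079 -1.03   0.226] q7 -0.29 ang 66.97
[0.197 0.236 0.238 0.219 0.251 0.205] mean 0.224
```

{"method": "jog_arm", "body": {"slide": [[0,0,-0.4],[0,0,-0.3],[0,0,0],[0,0,0]], "spin": [-4.5,-4.5,0,0]}}

```text
t: 17.2
ee_pos: [0.5217, 0.0907, 0.179]
tcp_rot: [[0.531, 0.847, 0.001], [0.847, -0.531, 0.0], [0.001, 0.001, -1.0]]
ft_force: [3.6, 1.0, 5.4]
finger_gap: 0.114
grip_force: 30.0
```

```bash
python3 st.py 6
```

```text
17.2 [0.5217 0.0907 0.179 ] F [3.58 1.01 5.37] M [-0.108 -1.08   0.329] q7 -0.42 ang 57.9
[0.275 0.342 0.315 0.286 0.268 0.314] mean 0.3
```

{"method": "jog_arm", "body": {"slide": [[0,0,-0.3],[0,0,0],[0,0,0]], "spin": [-5.5,0,0]}}

```text
t: 17.88
ee_pos: [0.5217, 0.0906, 0.1787]
tcp_rot: [[0.61, 0.792, 0.001], [0.792, -0.61, 0.0], [0.001, 0.001, -1.0]]
ft_force: [4.1, -0.4, 4.9]
finger_gap: 0.11
grip_force: 30.0
```

```bash
python3 st.py 8
```

```text
17.875 [0.5217 0.0906 0.1787] F [ 4.11 -0.37  4.91] M [-0.085 -1.054  0.292] q7 -0.5 ang 52.41
[0.379 0.315 0.339 0.319 0.328 0.363 0.342 0.363] mean 0.343
```

Snug at 0.34 N m. I'll release, align with the lever, rise 20 mm, and test which way it folds with a light push.

{"method": "jog_arm", "body": {"slide": [[0,0,0],[0,0,0],[0,0,0],[0,0,10],[0,0,10],[0,0,0]], "spin": [0,0,0,6,0,0], "claw": 0.65}}

```text
t: 19.02
ee_pos: [0.5213, 0.0907, 0.1988]
tcp_rot: [[0.526, 0.851, 0.001], [0.851, -0.526, 0.001], [0.001, 0.0, -1.0]]
ft_force: [0.1, -1.3, 0.3]
finger_gap: 0.351
grip_force: 0.0
```

```bash
python3 st.py
python3 - <<'E'
from h import *
a=arm.read_camera("wrist")[180:360,150:410,::-1];b=arm.read_camera("scene")[195:350,165:275,::-1]
o=np.zeros((600,800,3),np.uint8);a=cv2.resize(a,None,fx=1.8,fy=1.8);b=cv2.resize(b,None,fx=3,fy=3)
o[:a.shape[0],:a.shape[1]]=a;o[:b.shape[0],470:]=b;cv2.imwrite("pics/w5.png",o)
E
```

```text
19.025 [0.5213 0.0907 0.1988] F [ 0.14 -1.28  0.3 ] M [-0.123  0.117  0.022] q7 -0.44 ang 58.28
```

View pics/w5.png

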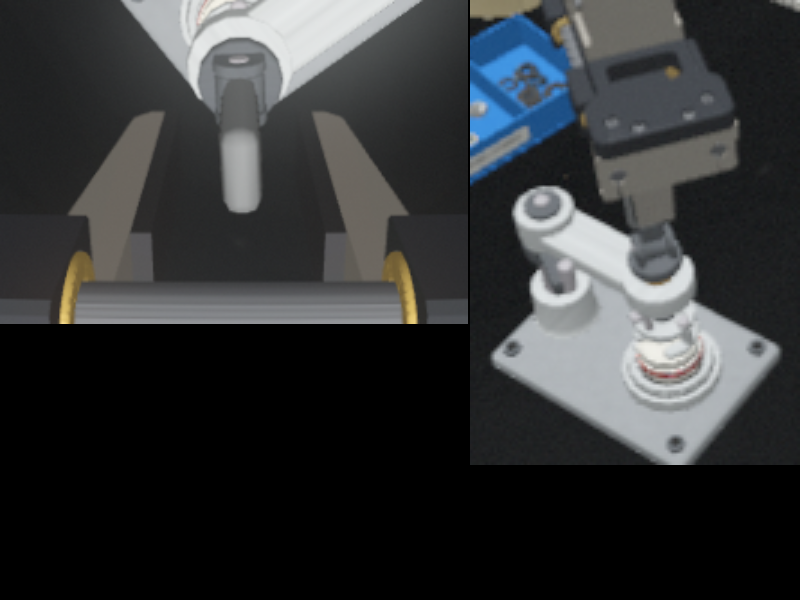

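The lever is upright, in line with the jaws and centred (crop column 240), and the foot sits on the cassette. Test push towards 149°.

{"method": "jog_arm", "body": {"slide": [[-4.25,2.6,0],[-4.25,2.6,0],[-2.1,1.3,0],[-1.7,1.0,0],[0,0,0]], "spin": [0,0,0,0,0]}}

```text
t: 19.75
ee_pos: [0.5095, 0.0976, 0.1983]
tcp_rot: [[0.525, 0.851, 0.002], [0.851, -0.525, -0.001], [0.0, 0.002, -1.0]]
ft_force: [4.1, -3.0, -3.4]
finger_gap: 0.351
grip_force: 2.4
```

```bash
python3 st.py
```

```text
19.75 [0.5095 0.0976 0.1983] F [ 4.06 -2.97 -3.45] M [-0.629 -0.851  0.021] q7 -0.47 ang 58.35
```

{"method": "jog_arm", "body": {"slide": [[-1.7,1.0,0],[0,0,0]], "spin": [0,0]}}

```text
t: 20.0
ee_pos: [0.508, 0.0985, 0.1984]
tcp_rot: [[0.525, 0.851, 0.002], [0.851, -0.525, -0.001], [0.0, 0.002, -1.0]]
ft_force: [3.8, -3.5, -2.7]
finger_gap: 0.35
grip_force: 2.4
```

```bash
python3 st.py
```

```text
20.0 [0.508  0.0985 0.1984] F [ 3.84 -3.48 -2.67] M [-0.726 -0.893  0.009] q7 -0.47 ang 58.34
```

It yields at a steady 5 N, so it folds towards 149°, the side the stop supports. I'll open wide and lead it over with the rear finger.

{"method": "jog_arm", "body": {"slide": [[0,0,0],[0,0,0],[0,0,0],[0,0,0],[-12,7.4,0],[-8,5,0],[-5.5,3.4,0],[0,0,0]], "spin": [0,0,0,0,0,0,0,0], "claw": 0}}

```text
t: 21.0
ee_pos: [0.482, 0.1148, 0.1984]
tcp_rot: [[0.524, 0.852, 0.002], [0.852, -0.524, -0.0], [0.001, 0.002, -1.0]]
ft_force: [3.6, -1.9, -2.4]
finger_gap: 1.001
grip_force: 1.7
```

{"method": "jog_arm", "body": {"slide": [[-6,3.7,-1],[-6,3.7,-1],[-5.5,3.4,-3],[-5.5,3.4,-3],[0,0,0]], "spin": [0,0,0,0,0]}}

```text
t: 21.62
ee_pos: [0.46, 0.1281, 0.1907]
tcp_rot: [[0.525, 0.851, 0.003], [0.851, -0.525, -0.001], [0.001, 0.003, -1.0]]
ft_force: [3.8, -4.0, 0.1]
finger_gap: 0.994
grip_force: 2.1
```

```bash
python3 st.py
```

```text
21.625 [0.46   0.1281 0.1907] F [ 3.79 -4.01  0.13] M [-1.174 -0.779 -0.043] q7 -0.59 ang 58.32
```

{"method": "jog_arm", "body": {"slide": [[-4.5,2.8,-5],[-4.5,2.8,-5],[-2.7,1.7,-5],[-2.7,1.7,-5],[0,0,0]], "spin": [0,0,0,0,0]}}

```text
t: 22.25
ee_pos: [0.4458, 0.1372, 0.1708]
tcp_rot: [[0.526, 0.851, 0.003], [0.851, -0.526, -0.001], [0.001, 0.003, -1.0]]
ft_force: [2.0, -3.4, 3.7]
finger_gap: 1.005
grip_force: 2.2
```

```bash
python3 st.py
```

```text
22.25 [0.4458 0.1372 0.1708] F [ 1.95 -3.38  3.69] M [-1.061 -0.627 -0.057] q7 -0.59 ang 58.29
```

{"method": "jog_arm", "body": {"slide": [[-1.3,0.8,-4],[-0.8,0.5,-3],[-0.6,0.4,-3],[0,0,0]], "spin": [0,0,0,0]}}

```text
t: 22.75
ee_pos: [0.4435, 0.1391, 0.1616]
tcp_rot: [[0.526, 0.851, 0.003], [0.851, -0.526, 0.0], [0.002, 0.002, -1.0]]
ft_force: [0.4, -4.3, 13.2]
finger_gap: 1.001
grip_force: 6.4
```

```bash
python3 st.py
```

```text
22.75 [0.4435 0.1391 0.1616] F [ 0.4  -4.35 13.2 ] M [-1.501 -0.432 -0.182] q7 -0.58 ang 58.29
```

Fz jumped to 13 N with the fingertip at z = 0.137, so the lever may be at its end. I'll press a little, back off, and look.

{"method": "jog_arm", "body": {"slide": [[0,0,-1.5],[0,0,0]], "spin": [0,0]}}

```text
t: 23.0
ee_pos: [0.4435, 0.1395, 0.1608]
tcp_rot: [[0.526, 0.851, 0.003], [0.851, -0.526, 0.002], [0.003, 0.001, -1.0]]
ft_force: [-3.3, -3.5, 23.0]
finger_gap: 1.0
grip_force: 11.2
```

```bash
python3 st.py
```

```text
23.0 [0.4435 0.1395 0.1608] F [-3.3  -3.55 22.97] M [-1.638  0.123 -0.283] q7 -0.58 ang 58.29
```

{"method": "jog_arm", "body": {"slide": [[0,0,30],[0,0,50],[-20,10,40],[-50,30,0],[-40,20,0],[0,0,0]], "spin": [0,0,0,0,0,0]}}

```text
t: 23.75
ee_pos: [0.3284, 0.2013, 0.2787]
tcp_rot: [[0.519, 0.855, -0.003], [0.855, -0.519, 0.002], [-0.0, -0.003, -1.0]]
ft_force: [0.3, 1.0, 0.1]
finger_gap: 1.002
grip_force: 0.0
```

```bash
python3 st.py
python3 - <<'E'
from h import *
a=arm.read_camera("top")[180:260,185:255,::-1];b=arm.read_camera("scene")[195:350,165:275,::-1]
o=np.zeros((600,800,3),np.uint8);a=cv2.resize(a,None,fx=5,fy=5,interpolation=cv2.INTER_CUBIC);b=cv2.resize(b,None,fx=3.8,fy=3.8,interpolation=cv2.INTER_CUBIC)
o[:a.shape[0],:a.shape[1]]=a;o[:b.shape[0],370:370+b.shape[1]]=b;cv2.imwrite("pics/w6.png",o)
E
```

```text
23.75 [0.3284 0.2013 0.2787] F [0.27 0.96 0.09] M [-0.067  0.095 -0.005] q7 -1.27 ang 58.74
```

View pics/w6.png

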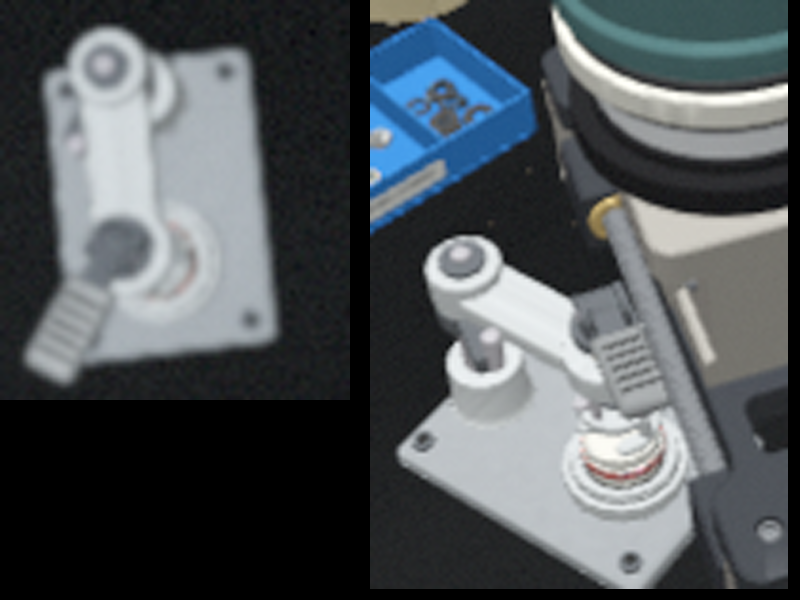

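The picture shows the lever folded out over the seat's left side (top crop from hinge (118,245) to free end (48,370)), with the arm in line with the base plate. A quick check of the free end's height and the arm's angle.

Run:
```python
from h import *
cs,ct=arm.calibration("scene"),arm.calibration("top")
T=lambda x,y:(x/5+185,y/5+180)
S=lambda x,y:((x-370)/3.8+165,y/3.8+195)
# two free-end corners, hub-end corners of ribbed bar
for n,t,s in(("free L",(27,358),(618,405)),("free R",(68,383),(663,395)),("hinge L",(68,280),(597,338)),("hinge R",(110,297),(645,325))):
    print(n,tri(cs,S(*s),ct,T(*t)))
p=plane(ct,T(107,65),.118);q=plane(ct,T(120,245),.12);d=p-q
print(np.hypot(*d[:2]),np.degrees(np.arctan2(d[1],d[0])),"plate 5.2")
```

```text
free L (array([0.47214279, 0.12819986, 0.13800773]), np.float64(0.004142785953833647))
free R (array([0.46163388, 0.11120821, 0.1355876 ]), np.float64(0.006322380465488285))
hinge L (array([0.50485549, 0.10886775, 0.13864851]), np.float64(0.0008082915887786732))
hinge R (array([0.49624934, 0.09009738, 0.13609982]), np.float64(0.001123431848389061))
0.08351022416202891 4.359468059043137 plate 5.2
```

Lever is level (about 0.137 m at both ends) and the arm is at its stop. Handing in.

```bash
python3 -c "
from workcell import arm
print(arm.job_done())"
```

```text
the job is handed in; nothing more can be done
None
```

I handed the job in at about 24 s: the arm is on its stop, the spindle snug at about 0.34 N m and the lever folded fully down. The final force on the cassette wasn't measured, and no verdict came back.

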